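# Load a lidded condiment tin into a spring dispenser

### The job

Top up the round spring dispenser on the grill counter: set the loose red-lidded tin upright on the red tin already in it, then push the pile down as far as it goes, so that the new tin stays down in the dispenser with its lid about level with the collar. Let go of it and move clear; the yellow and green tins are for other dispensers.

Things in the scene. Friction and masses are not known exactly. Their poses are not given: they have to be found in the camera images.
- red_tin: The loose tin to load: a closed round steel tin with a red lid, 60 mm across (62 mm at the lid, the upper 10 mm), 36 mm high, about 150 g, standing on the counter. Origin at the centre of its underside, z up. Two tins alike but with a yellow and a green lid stand near it, at least 100 mm away centre to centre, and are not to be loaded.
- pile_tin: The same kind of red-lidded tin (60 mm across, 36 mm high), already in the dispenser on its sprung carrier, its lid 4 mm below the rim at the start. Origin at the centre of its underside, z up. It goes down with the carrier.
- dispenser_rim (a point): Centre of the open mouth of the dispenser, level with the top edge of its steel collar, 125 mm above the counter; z up. The dispenser is a fixed upright cage of eight steel rods on a black 130 mm square base; its bore is 74 mm across and the collar, 96 mm outside, flares to 88 mm inside over its top 12 mm. Nothing stands above the rim.
- carrier (a joint): How far the white carrier under the pile has sunk, in m: 0 at the start (pile's lid 4 mm below the rim), 0.036 at its lower stop (one tin height). It has a weak spring and a stiff guide: the weight of one more tin does not sink it, a push of about 3 to 5 N from above does, and with the tin on top it stays where it is left. At the stop the lid of the added tin is again 4 mm below the rim.
Things that resemble listed ones, but are neither listed nor needed, are in the scene too. What is shaped like the red_tin but blue or purple is not meant.

How it is judged (in metres and radians):
On the way, in this order (a step that is already met when the one before it is completed fails the run):
1. the red tin stands on the pile tin, over the dispenser, before the carrier has sunk far (horizontal distance between red_tin and dispenser_rim below 0.018 m and z of red_tin in the frame of pile_tin between 0.03 and 0.044 m and value of joint carrier below 0.018 m), for 0.05 s.
2. the pile is pushed down (value of joint carrier above 0.026 m), for 0.1 s.
At the end, for the whole second after the job is handed in: The red tin stands at rest, upright within 10 degrees, on the pile tin in the dispenser, both within 18 mm of its axis; the carrier has sunk by more than 26 mm of its 36 mm and stays there, so the red tin's underside is more than 26 mm below the rim (horizontal distance between each of red_tin, pile_tin and dispenser_rim below 0.018 m and z of red_tin in the frame of pile_tin above 0.03 m and z of red_tin in the frame of dispenser_rim below -0.026 m and value of joint carrier above 0.026 m and angle between red_tin's own z axis and vertical below 0.17 rad and linear speed of red_tin below 0.02 m/s); the robot touches nothing.
It also fails if it takes over 40 s, if anything falls off the work surface, if the arm or the gripper's body presses on something with over 40 N, if the wrist force passes 120 N, or if a joint passes its speed limit or range.

### The arm

A 6-joint arm with a two-finger parallel gripper is mounted at the origin on the work surface. World frame = base frame: x ahead of the robot, y to its left, z up, the work surface at z = 0. Lengths are in mm, angles in rad, forces in N, time in s.
With the tool pointing down it reaches from about 400 to 925 mm from the base axis. Payload 12.5 kg.
Tool frame: the origin (TCP) lies at the centre of the arm's flange, where the gripper is bolted on; the fingertips stand 190 mm ahead of it and the grasp point (between the pads) lies 171 mm ahead of it; z points along the fingers, y is the direction in which the jaws open and shut (so a half turn about z gives the same grasp; the last joint's range is limited). The gripper opens to 95 mm and grips with 3 to 60 N. Pads are 20 mm wide; open, the fingers measure 119 mm over their backs; the gripper's body (75 mm by 180 mm) begins 59 mm behind the grasp point.
Start: joints at [-1.348, 0.491, 1.559, -0, 1.092, -0.106], TCP at [201.837, -591.512, 404.761] pointing down, gripper open.
Joint ranges: [-3.1, 3.1], [-0.84, 2.19], [0.05, 2.79], [-1.13, 4.28], [0.06, 2.93], [-2.69, 2.69]. Speed limits (rad/s): [2.22, 2.22, 2.79, 3.14, 3.14, 3.14].

### API

Orientations are given as [roll, pitch, yaw] about the fixed x, y, z axes, in that order (R = Rz(yaw) Ry(pitch) Rx(roll)).
In Python, from cell import env gives the robot as it stands.
- The arm moves only by the shell command python3 -m pendant 'ROWS'. ROWS is JSON, a list of rows, each an object of numbers: "x", "y", "z": the shift along the tool's x, y, z in units of 150 mm (1.0 is 150 mm); "rx", "ry", "rz": the turn, a rotation vector about the tool's x, y, z in units of 45 degrees (1.0 is 45 degrees); "jaw": the opening, from 0 (shut) to 1 (fully open). In form: [{"x": .., "y": .., "z": .., "rx": .., "ry": .., "rz": .., "jaw": ..}, ...]. A call has 1 to 10 rows; each row is the pose to reach, as a shift and turn from the pose commanded when the call began, along the tool's axes at that moment; what a row does not reach only later rows make up. A row lasts 1/8 s, in which the tool goes at most 62.5 mm and 10.7 degrees, less where a joint would pass 70% of its speed; a pose out of reach is approached as far as the arm can. A call with a number of a shift or a turn outside -1 to 1 is refused whole. A call with a gripper value outside its range is refused whole. The fingers move at their own pace and stop on an object; the grip force is fixed at half the most. Time passes only in rows, so rows that repeat a pose let the fingers close. It gives the time, the measured TCP pose, the force and the opening at its end, in the units of the state.
- env.state(): the state, without advancing time (a new reading comes with each control period).
- env.read_camera(name): name is "scene" or "top" or "wrist"; returns a dict with "img" (384x512x3 uint8, red, green, blue), "fx", "fy", "cx", "cy" (pixels), "D" ([k1, k2, p1, p2, k3] as OpenCV has them; the pictures are not rectified), "rvec" (rotation vector, rad) and "tvec" (3), from world to camera coordinates, as OpenCV has them. Camera axes: x right, y down, z forward; pixel columns grow to the right and rows downward; lengths in mm; the calibration is good to about 2 mm. A picture is of the moment at which its call begins. There is no depth.
- env.job_done(): hands the job in, once; it reports no verdict.
The state is a dict: "t": time; "joints": joint angles; "qvel": joint speeds; "tau": joint torques, N m; "eef_pos": TCP position; "tcp_rot": TCP orientation; "ft_force": force on the tool from outside, world axes, zero at the start; "moment": the same for the moment, N m; "opening": opening from 0.0 (shut) to 1.0 (fully open).
Only numpy, scipy, OpenCV 4.12 (cv2) and the standard library are available. Lean on these libraries where they do the work, as an engineer would, in place of code of your own. Each camera call takes 0.05 s, during which the arm holds its last target.

## Working session

There is one attempt and no reset: what is moved stays moved. The work goes in short steps, Python scripts to look and compute and a shell command to move; the robot and the scene stay as the last step left them, time stands still between calls to the robot, and variables do not carry over. Pictures are saved under pics/ and viewed, and the job is handed in when it is done.

```bash
ls; mkdir -p pics
cat > h.py <<'E'
import numpy as np, cv2
from cell import env
def grab(n,tag):
    c=env.read_camera(n); cv2.imwrite(f'pics/{tag}.png',c['img'][:,:,::-1]); np.save(f'pics/{tag}.npy',c,allow_pickle=True); return c
def load(tag): return np.load(f'pics/{tag}.npy',allow_pickle=True).item()
def ray(c,uv):
    K=np.array([[c['fx'],0,c['cx']],[0,c['fy'],c['cy']],[0,0,1.]])
    p=cv2.undistortPoints(np.array(uv,float).reshape(-1,1,2),K,np.array(c['D'],float)).reshape(-1,2)
    R=cv2.Rodrigues(np.array(c['rvec'],float))[0]; t=np.array(c['tvec'],float).ravel()
    return -R.T@t, np.c_[p,np.ones(len(p))]@R
def onplane(c,uv,z):
    o,d=ray(c,uv); return o+d*((z-o[2])/d[:,2])[:,None]
E
python3 - <<'E'
from h import *
for n in ['scene','top','wrist']: c=grab(n,n+'0'); print(n,c['tvec'],c['rvec'])
print(env.state())
E
```

```text
pics
scene [   3.59893525 -320.38136574 1261.17719547] [ 1.82875246  1.8145958  -0.65295623]
top [-22.03876051 500.13614544 890.78257799] [ 2.16748566 -2.18706004  0.07445813]
wrist [-624.03035048  -32.36591572  392.71502018] [-2.35636633  1.6866577   0.24701271]
{'t': 0.15, 'joints': array([-1.34761220e+00,  4.91414251e-01,  1.55926832e+00, -9.03232435e-06,
        1.09168146e+00, -1.05646041e-01]), 'qvel': array([-0.00147933, -0.00223529, -0.00310945,  0.00058333, -0.00148595,
        0.00063958]), 'tau': array([ 1.99905815e-03, -6.12894487e+01, -2.58278471e+01,  6.92769745e-02,
        4.72798047e-02, -7.47923059e-05]), 'eef_pos': array([ 201.82742584, -591.50950524,  404.31434934]), 'tcp_rot': array([-3.14082474e+00, -7.33735191e-05,  3.28834305e-01]), 'ft_force': array([0.28948093, 0.13929884, 0.51881098]), 'moment': array([ 0.03480136, -0.03285873, -0.00657851]), 'opening': 0.9981270342183642}
```

View pics/scene0.png

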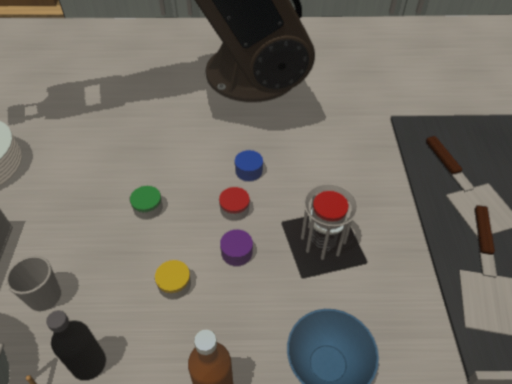

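View pics/top0.png

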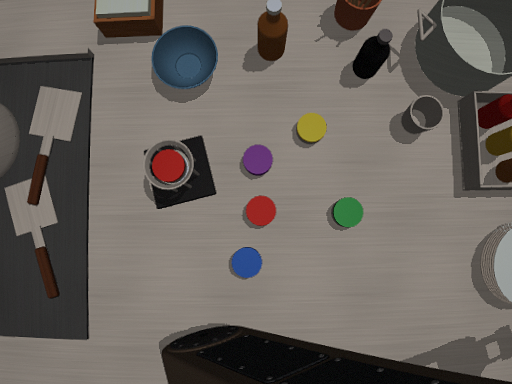

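View pics/wrist0.png

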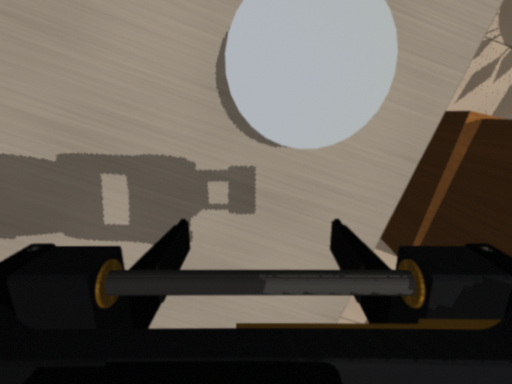

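The top view shows the loose red tin at about (260,211), purple at (258,159), blue at (246,262), and the dispenser with its red pile tin at about (169,165). In the scene view the same two are at (234,200) and (330,206). The wrist view shows only plates and the gripper's shadow.

Run:
```python
from h import *
def blobs(c,lo,hi,A=150):
    h=cv2.cvtColor(c['img'],cv2.COLOR_RGB2HSV)
    m=np.zeros(h.shape[:2],np.uint8)
    for a,b in zip(lo,hi): m|=cv2.inRange(h,np.array(a),np.array(b))
    cs,_=cv2.findContours(m,cv2.RETR_EXTERNAL,cv2.CHAIN_APPROX_NONE)
    return [k for k in cs if cv2.contourArea(k)>A]
cols={'red':([(0,170,90),(174,170,90)],[(5,255,255),(180,255,255)]),'blue':([(110,150,60)],[(125,255,255)]),'purple':([(135,100,50)],[(155,255,255)]),'yellow':([(22,150,90)],[(32,255,255)]),'green':([(50,150,60)],[(75,255,255)])}
for n in ['top0','scene0']:
    c=load(n)
    for k,(lo,hi) in cols.items():
        for b in blobs(c,lo,hi):
            z=36
            P=onplane(c,b.reshape(-1,2),z); (x,y),r=cv2.minEnclosingCircle(P[:,:2].astype(np.float32))
            Q=onplane(c,b.reshape(-1,2),121);(x2,y2),r2=cv2.minEnclosingCircle(Q[:,:2].astype(np.float32))
            print(n,k,cv2.boundingRect(b),'z36:',round(x,1),round(y,1),round(r,1),' z121:',round(x2,1),round(y2,1),round(r2,1))
```

```text
top0 red (246, 196, 29, 30) z36: 460.6 -39.6 29.9  z121: 457.6 -39.1 27.0
top0 red (152, 149, 33, 33) z36: 555.3 150.3 33.8  z121: 543.2 132.6 30.6
top0 blue (232, 247, 30, 31) z36: 356.7 -10.2 30.3  z121: 363.6 -12.5 27.4
top0 purple (243, 145, 29, 30) z36: 565.1 -33.8 30.5  z121: 552.1 -33.9 27.5
top0 yellow (297, 113, 29, 29) z36: 631.0 -146.2 30.5  z121: 611.8 -135.5 27.6
top0 green (333, 198, 29, 29) z36: 455.7 -216.3 29.7  z121: 453.2 -199.0 26.8
scene0 red (314, 192, 34, 28) z36: 478.3 149.4 35.1  z121: 544.5 130.8 31.0
scene0 red (220, 188, 29, 23) z36: 462.1 -40.3 29.2  z121: 530.2 -36.8 25.8
scene0 blue (236, 151, 26, 20) z36: 357.8 -10.7 28.8  z121: 438.0 -10.7 25.5
scene0 purple (221, 230, 31, 28) z36: 567.3 -34.5 30.3  z121: 623.3 -31.7 26.8
scene0 yellow (155, 260, 35, 32) z36: 633.3 -146.6 31.4  z121: 681.6 -130.8 27.7
```

```bash
A='';python3 -m pendant '[{"x":0.47,"y":-0.48,"jaw":1},{"x":0.94,"y":-0.97,"jaw":1},{"x":0.94,"y":-0.97,"jaw":1},{"x":0.94,"y":-0.97,"jaw":1},{"x":0.94,"y":-0.97,"jaw":1}]' && python3 -m pendant '[{"x":0.47,"y":-0.48,"jaw":1},{"x":0.94,"y":-0.97,"jaw":1},{"x":0.94,"y":-0.97,"jaw":1},{"x":0.94,"y":-0.97,"jaw":1},{"x":0.94,"y":-0.97,"jaw":1}]' && python3 -m pendant '[{"x":0.47,"y":-0.48,"rz":0.2,"jaw":1},{"x":0.94,"y":-0.97,"rz":0.4,"jaw":1},{"x":0.94,"y":-0.97,"rz":0.56,"jaw":1},{"x":0.94,"y":-0.97,"rz":0.56,"jaw":1},{"x":0.94,"y":-0.97,"rz":0.56,"jaw":1},{"x":0.94,"y":-0.97,"rz":0.56,"jaw":1}]'
python3 - <<'E'
from h import *
grab('wrist','w1')
E
```

```text
invalid input
```

View pics/w1.png

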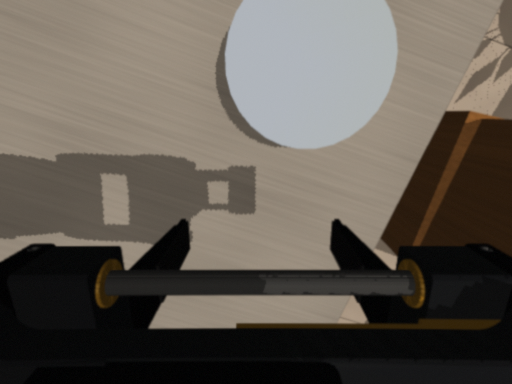

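The picture is unchanged, because the call was refused. I'll give every key in each row.

```bash
python3 -m pendant '[{"x":0.47,"y":-0.48,"z":0,"rx":0,"ry":0,"rz":0,"jaw":1},{"x":0.94,"y":-0.97,"z":0,"rx":0,"ry":0,"rz":0,"jaw":1},{"x":0.94,"y":-0.97,"z":0,"rx":0,"ry":0,"rz":0,"jaw":1},{"x":0.94,"y":-0.97,"z":0,"rx":0,"ry":0,"rz":0,"jaw":1},{"x":0.94,"y":-0.97,"z":0,"rx":0,"ry":0,"rz":0,"jaw":1}]'
```

```text
t: 0.82
eef_pos: [288.7, -408.1, 405.1]
tcp_rot: [3.141, 0.0, 0.33]
ft_force: [-0.3, -0.1, -0.2]
opening: 1.0
```

```bash
python3 -m pendant '[{"x":0.47,"y":-0.48,"z":0,"rx":0,"ry":0,"rz":0,"jaw":1},{"x":0.94,"y":-0.97,"z":0,"rx":0,"ry":0,"rz":0,"jaw":1},{"x":0.94,"y":-0.97,"z":0,"rx":0,"ry":0,"rz":0,"jaw":1},{"x":0.94,"y":-0.97,"z":0,"rx":0,"ry":0,"rz":0,"jaw":1},{"x":0.94,"y":-0.97,"z":0,"rx":0,"ry":0,"rz":0,"jaw":1}]' && python3 -m pendant '[{"x":0.47,"y":-0.48,"z":0,"rx":0,"ry":0,"rz":0.2,"jaw":1},{"x":0.94,"y":-0.97,"z":0,"rx":0,"ry":0,"rz":0.4,"jaw":1},{"x":0.94,"y":-0.97,"z":0,"rx":0,"ry":0,"rz":0.56,"jaw":1},{"x":0.94,"y":-0.97,"z":0,"rx":0,"ry":0,"rz":0.56,"jaw":1},{"x":0.94,"y":-0.97,"z":0,"rx":0,"ry":0,"rz":0.56,"jaw":1},{"x":0.94,"y":-0.97,"z":0,"rx":0,"ry":0,"rz":0.56,"jaw":1}]'
python3 - <<'E'
from h import *
grab('wrist','w2'); print(env.state()['eef_pos'],env.state()['tcp_rot'])
E
```

```text
t: 1.45
eef_pos: [375.2, -225.8, 404.7]
tcp_rot: [3.141, -0.0, 0.33]
ft_force: [0.8, -0.4, 0.6]
opening: 1.002
t: 2.2
eef_pos: [461.4, -43.5, 404.5]
tcp_rot: [3.141, 0.0, -0.112]
ft_force: [-0.3, -0.8, 1.1]
opening: 0.997
[461.25559054 -43.47645833 404.57746021] [ 3.14132996e+00  1.91596711e-04 -1.12814776e-01]
```

View pics/w2.png

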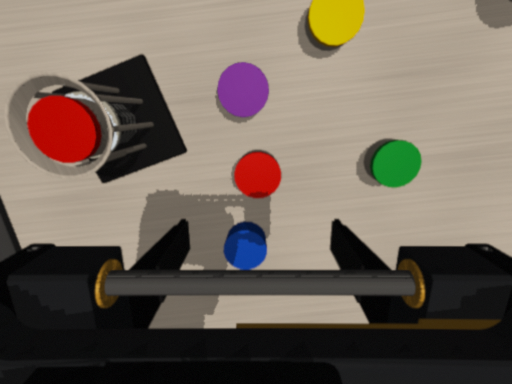

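The wrist view now shows the red tin at (257,175), and the dispenser at about (65,128) with its collar fully in view. I'll measure the tin, the pile tin and the collar.

Run:
```python
from h import *
c=load('w2'); h=cv2.cvtColor(c['img'],cv2.COLOR_RGB2HSV)
m=cv2.inRange(h,(0,170,90),(5,255,255))|cv2.inRange(h,(174,170,90),(180,255,255))
for b in cv2.findContours(m,cv2.RETR_EXTERNAL,cv2.CHAIN_APPROX_NONE)[0]:
    if cv2.contourArea(b)<200: continue
    for z in (36,121):
        P=onplane(c,b.reshape(-1,2),z); (x,y),r=cv2.minEnclosingCircle(P[:,:2].astype(np.float32)); print(cv2.boundingRect(b),z,round(x,1),round(y,1),round(r,1))
# collar: outer ring points typed by eye check -> print low-saturation profile rows
img=c['img']
v=cv2.resize(img[60:200,0:200],None,fx=4,fy=4,interpolation=cv2.INTER_NEAREST); cv2.imwrite('pics/w2z.png',v[:,:,::-1])
t=load('top0')['img'][125:215,125:225]; cv2.imwrite('pics/t0z.png',cv2.resize(t,None,fx=6,fy=6,interpolation=cv2.INTER_NEAREST)[:,:,::-1])
```

```text
(234, 152, 47, 46) 36 461.1 -40.2 30.6
(234, 152, 47, 46) 121 480.6 -43.1 23.1
(27, 95, 70, 68) 36 544.5 191.0 41.0
(27, 95, 70, 68) 121 543.6 131.7 31.0
```

View pics/w2z.png

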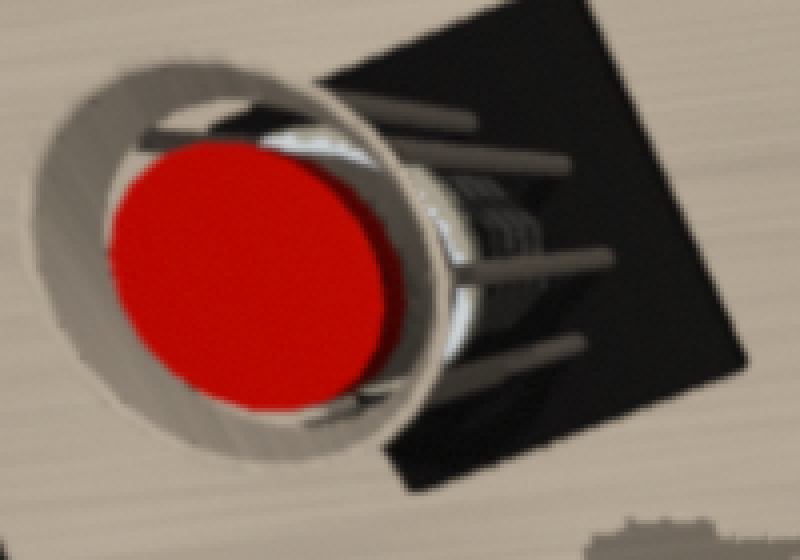

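View pics/t0z.png

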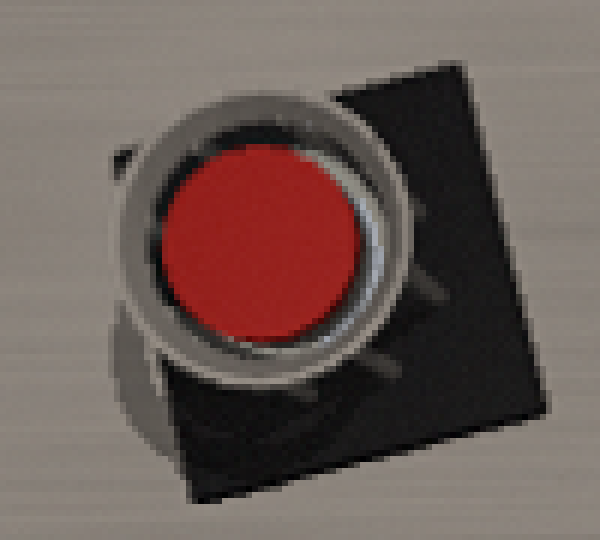

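```bash
python3 - <<'E'
from h import *
c=load('top0'); pts=np.array([(120,240),(265,92),(413,238),(265,385),(160,345),(370,345),(370,135),(160,135)])/6+125-0.4
P=onplane(c,pts,125); print(cv2.minEnclosingCircle(P[:,:2].astype(np.float32)))
c=load('w2'); pts=np.array([(32,205),(190,60),(453,290),(265,463),(400,160),(70,345)])/4.+[0,60]-0.4
P=onplane(c,pts,125); print(cv2.minEnclosingCircle(P[:,:2].astype(np.float32)),P[:,:2].round())
E
python3 -m pendant '[{"x":0,"y":-0.023,"z":0.3,"rx":0,"ry":0,"rz":0,"jaw":1},{"x":0,"y":-0.023,"z":0.6,"rx":0,"ry":0,"rz":0,"jaw":1},{"x":0,"y":-0.023,"z":0.9,"rx":0,"ry":0,"rz":0,"jaw":1},{"x":0,"y":-0.023,"z":1.0,"rx":0,"ry":0,"rz":0,"jaw":1},{"x":0,"y":-0.023,"z":1.0,"rx":0,"ry":0,"rz":0,"jaw":1},{"x":0,"y":-0.023,"z":1.0,"rx":0,"ry":0,"rz":0,"jaw":1}]'
python3 - <<'E'
from h import *
grab('wrist','w3')
E
```

```text
((543.6255493164062, 130.1708526611328), 46.85832214355469)
((544.7735595703125, 129.22015380859375), 46.1618537902832) [[564. 171.]
 [590. 127.]
 [536.  84.]
 [502. 139.]
 [565.  88.]
 [534. 174.]]
t: 3.0
eef_pos: [461.8, -39.2, 255.4]
tcp_rot: [3.141, -0.001, -0.112]
ft_force: [0.0, 0.2, 1.1]
opening: 1.002
```

View pics/w3.png

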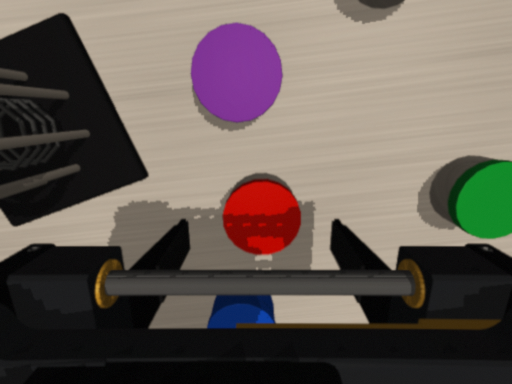

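The red tin, at (262,216), sits midway between the fingers (about 260), and purple and blue are clear of them. The rim centre comes out at about (544,130). The next move is down 53 mm and close.

```bash
python3 -m pendant '[{"x":0,"y":0.005,"z":0.15,"rx":0,"ry":0,"rz":0,"jaw":1},{"x":0,"y":0.005,"z":0.3,"rx":0,"ry":0,"rz":0,"jaw":1},{"x":0,"y":0.005,"z":0.355,"rx":0,"ry":0,"rz":0,"jaw":1},{"x":0,"y":0.005,"z":0.355,"rx":0,"ry":0,"rz":0,"jaw":1},{"x":0,"y":0.005,"z":0.355,"rx":0,"ry":0,"rz":0,"jaw":0.5},{"x":0,"y":0.005,"z":0.355,"rx":0,"ry":0,"rz":0,"jaw":0.3},{"x":0,"y":0.005,"z":0.355,"rx":0,"ry":0,"rz":0,"jaw":0.3},{"x":0,"y":0.005,"z":0.355,"rx":0,"ry":0,"rz":0,"jaw":0.3},{"x":0,"y":0.005,"z":0.355,"rx":0,"ry":0,"rz":0,"jaw":0.3},{"x":0,"y":0.005,"z":0.355,"rx":0,"ry":0,"rz":0,"jaw":0.3}]'
```

```text
t: 4.3
eef_pos: [461.6, -39.2, 201.6]
tcp_rot: [3.141, -0.0, -0.111]
ft_force: [-0.7, -0.9, 5.2]
opening: 0.623
```

```bash
python3 -m pendant '[{"x":0,"y":0,"z":-0.2,"rx":0,"ry":0,"rz":0,"jaw":0.3},{"x":0,"y":0,"z":-0.5,"rx":0,"ry":0,"rz":0,"jaw":0.3},{"x":0,"y":0,"z":-0.8,"rx":0,"ry":0,"rz":0,"jaw":0.3},{"x":0,"y":0,"z":-1.0,"rx":0,"ry":0,"rz":0,"jaw":0.3},{"x":0,"y":0,"z":-1.0,"rx":0,"ry":0,"rz":0,"jaw":0.3},{"x":0,"y":0,"z":-1.0,"rx":0,"ry":0,"rz":0,"jaw":0.3}]'
python3 - <<'E'
from h import *
grab('wrist','w4');grab('scene','s4')
E
```

```text
t: 5.05
eef_pos: [461.2, -39.1, 350.4]
tcp_rot: [-3.141, 0.001, -0.111]
ft_force: [-0.1, -0.3, -2.3]
opening: 0.625
```

View pics/w4.png

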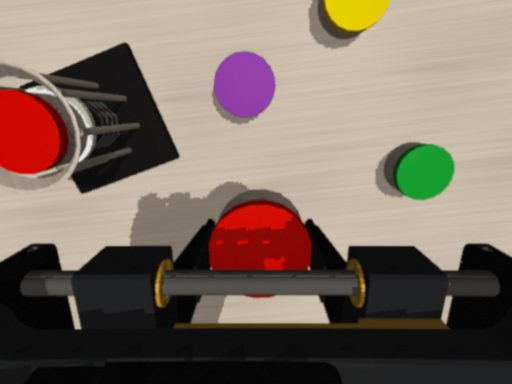

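View pics/s4.png

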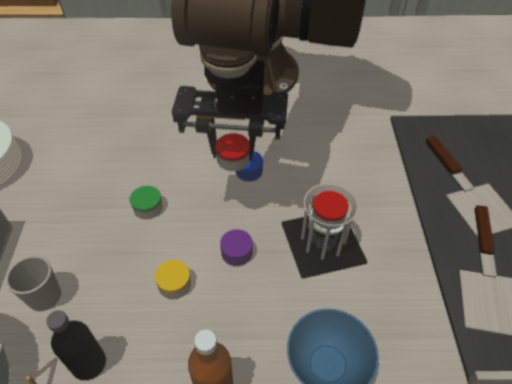

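The tin is held, with its lid at (260,249) in the wrist view and at (233,147) in the scene view. I'll measure its offset from the tool.

Run:
```python
from h import *
from scipy.optimize import least_squares
c=load('w4'); h=cv2.cvtColor(c['img'],cv2.COLOR_RGB2HSV)
m=cv2.inRange(h,(0,170,60),(5,255,255))|cv2.inRange(h,(174,170,60),(180,255,255)); m[:,:150]=0
b=max(cv2.findContours(m,cv2.RETR_EXTERNAL,cv2.CHAIN_APPROX_NONE)[0],key=cv2.contourArea).reshape(-1,2); print(b.min(0),b.max(0))
b=b[(b[:,1]<235)]
P=onplane(c,b,36+148.8)[:,:2]
s=least_squares(lambda p:np.hypot(*(P-p[:2]).T)-p[2],[461,-40,31],loss='soft_l1'); print(s.x)
c=load('s4'); h=cv2.cvtColor(c['img'],cv2.COLOR_RGB2HSV)
m=cv2.inRange(h,(0,170,60),(5,255,255))|cv2.inRange(h,(174,170,60),(180,255,255)); m[:,280:]=0
b=max(cv2.findContours(m,cv2.RETR_EXTERNAL,cv2.CHAIN_APPROX_NONE)[0],key=cv2.contourArea).reshape(-1,2)
P=onplane(c,b,36+148.8)[:,:2]; print(cv2.minEnclosingCircle(P.astype(np.float32)))
tin=s.x[:2]; d=np.array([544,130])-[461.2,-39.1]; y=-0.111
print('tool shift',d@[np.cos(y),np.sin(y)]/150,d@[np.sin(y),-np.cos(y)]/150)
```

```text
[209 200] [311 270]
[464.32427565 -39.04831588  28.70436815]
((463.60089111328125, -38.21075439453125), 30.224319458007812)
tool shift 0.4237256985418529 -1.1815417795573981
```

```bash
python3 -m pendant '[{"x":0.1,"y":-0.25,"z":0,"rx":0,"ry":0,"rz":0,"jaw":0.3},{"x":0.2,"y":-0.5,"z":0,"rx":0,"ry":0,"rz":0,"jaw":0.3},{"x":0.3,"y":-0.75,"z":0,"rx":0,"ry":0,"rz":0,"jaw":0.3},{"x":0.42,"y":-1.0,"z":0,"rx":0,"ry":0,"rz":0,"jaw":0.3},{"x":0.42,"y":-1.0,"z":0,"rx":0,"ry":0,"rz":0,"jaw":0.3}]' && python3 -m pendant '[{"x":0,"y":-0.1,"z":0,"rx":0,"ry":0,"rz":0,"jaw":0.3},{"x":0,"y":-0.18,"z":0,"rx":0,"ry":0,"rz":0,"jaw":0.3},{"x":0,"y":-0.18,"z":0,"rx":0,"ry":0,"rz":0,"jaw":0.3},{"x":0,"y":-0.18,"z":0,"rx":0,"ry":0,"rz":0,"jaw":0.3}]'
python3 - <<'E'
from h import *
grab('wrist','w5');grab('scene','s5');c=grab('top','t5')
for n,q in (('s5',280),):
    c=load(n);h=cv2.cvtColor(c['img'],cv2.COLOR_RGB2HSV)
    m=cv2.inRange(h,(0,170,60),(5,255,255))|cv2.inRange(h,(174,170,60),(180,255,255))
    for b in cv2.findContours(m,cv2.RETR_EXTERNAL,cv2.CHAIN_APPROX_NONE)[0]:
        if cv2.contourArea(b)>100: print(cv2.boundingRect(b),cv2.minEnclosingCircle(onplane(c,b.reshape(-1,2),184.8)[:,:2].astype(np.float32)))
E
```

```text
t: 5.78
eef_pos: [541.6, 104.8, 349.8]
tcp_rot: [3.141, 0.002, -0.109]
ft_force: [-0.2, -0.7, -1.6]
opening: 0.627
t: 6.28
eef_pos: [543.6, 129.6, 351.5]
tcp_rot: [3.141, -0.0, -0.111]
ft_force: [0.3, 0.4, -2.1]
opening: 0.625
(314, 199, 34, 21) ((596.7867431640625, 117.02702331542969), 26.782289505004883)
(317, 166, 37, 31) ((544.1181640625, 128.9773712158203), 32.67314147949219)
```

View pics/s5.png

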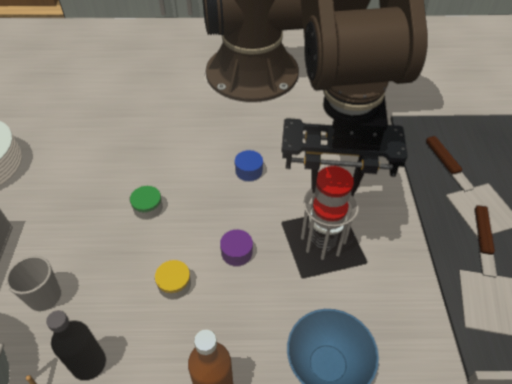

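View pics/w5.png

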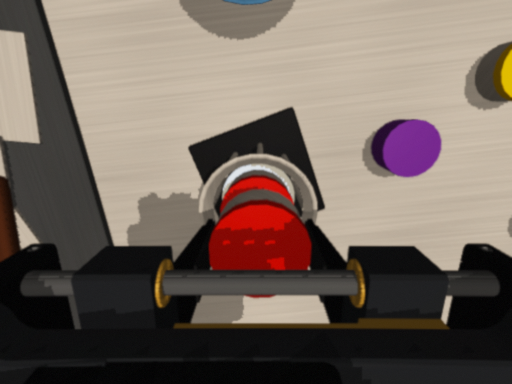

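The held tin is centred over the mouth: the scene view gives (544,129), against a rim at (544,130). I'll lower it in fine steps and watch the force.

```bash
python3 -m pendant '[{"x":0,"y":0,"z":0.06,"rx":0,"ry":0,"rz":0,"jaw":0.3},{"x":0,"y":0,"z":0.12,"rx":0,"ry":0,"rz":0,"jaw":0.3},{"x":0,"y":0,"z":0.16,"rx":0,"ry":0,"rz":0,"jaw":0.3},{"x":0,"y":0,"z":0.175,"rx":0,"ry":0,"rz":0,"jaw":0.3},{"x":0,"y":0,"z":0.175,"rx":0,"ry":0,"rz":0,"jaw":0.3},{"x":0,"y":0,"z":0.175,"rx":0,"ry":0,"rz":0,"jaw":0.3}]'; python3 -m pendant '[{"x":0,"y":0,"z":0.007,"rx":0,"ry":0,"rz":0,"jaw":0.3},{"x":0,"y":0,"z":0.01,"rx":0,"ry":0,"rz":0,"jaw":0.3},{"x":0,"y":0,"z":0.01,"rx":0,"ry":0,"rz":0,"jaw":0.3}]'
```

```text
t: 7.18
eef_pos: [543.8, 129.8, 325.4]
tcp_rot: [3.142, -0.0, -0.111]
ft_force: [0.6, 0.5, -2.1]
opening: 0.625
t: 7.55
eef_pos: [543.7, 129.8, 323.7]
tcp_rot: [3.142, -0.0, -0.111]
ft_force: [-0.0, 0.4, -1.6]
opening: 0.625
```

```bash
python3 -m pendant '[{"x":0,"y":0,"z":0.005,"rx":0,"ry":0,"rz":0,"jaw":0.3},{"x":0,"y":0,"z":0.01,"rx":0,"ry":0,"rz":0,"jaw":0.3},{"x":0,"y":0,"z":0.01,"rx":0,"ry":0,"rz":0,"jaw":0.3}]'
python3 - <<'E'
from h import *
grab('scene','s6'); 
i=load('s6')['img'][130:280,260:420]; cv2.imwrite('pics/s6z.png',cv2.resize(i,None,fx=4,fy=4)[:,:,::-1])
E
```

```text
t: 7.92
eef_pos: [543.8, 129.8, 322.2]
tcp_rot: [3.142, -0.0, -0.111]
ft_force: [0.2, -0.6, -0.1]
opening: 0.627
```

View pics/s6z.png

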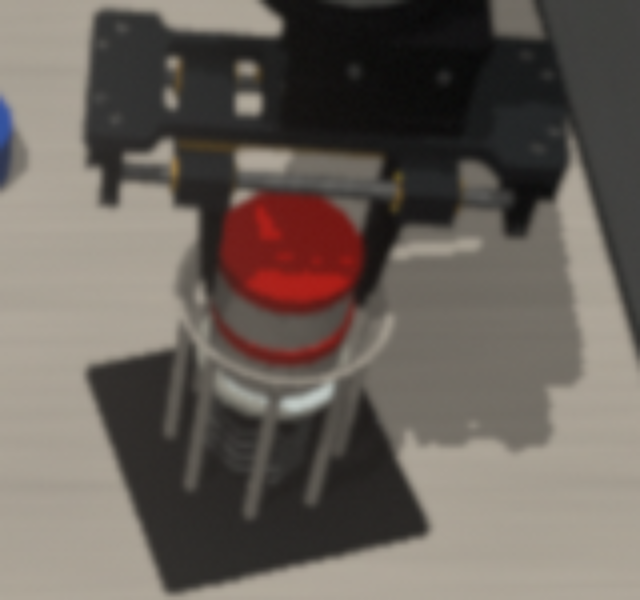

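The held tin sits on the pile tin inside the collar, and the force says contact (from −1.6 to −0.1 N). I'll release, rise and look.

```bash
python3 -m pendant '[{"x":0,"y":0,"z":0,"rx":0,"ry":0,"rz":0,"jaw":0.7},{"x":0,"y":0,"z":0,"rx":0,"ry":0,"rz":0,"jaw":0.85},{"x":0,"y":0,"z":0,"rx":0,"ry":0,"rz":0,"jaw":0.95},{"x":0,"y":0,"z":0,"rx":0,"ry":0,"rz":0,"jaw":0.95},{"x":0,"y":0,"z":-0.1,"rx":0,"ry":0,"rz":0,"jaw":0.95},{"x":0,"y":0,"z":-0.25,"rx":0,"ry":0,"rz":0,"jaw":0.95},{"x":0,"y":0,"z":-0.4,"rx":0,"ry":0,"rz":0,"jaw":0.95},{"x":0,"y":0,"z":-0.4,"rx":0,"ry":0,"rz":0,"jaw":0.95}]'
python3 - <<'E'
from h import *
grab('scene','s7');  grab('wrist','w7')
c=load('s7');h=cv2.cvtColor(c['img'],cv2.COLOR_RGB2HSV)
m=cv2.inRange(h,(0,170,60),(5,255,255))|cv2.inRange(h,(174,170,60),(180,255,255))
for b in cv2.findContours(m,cv2.RETR_EXTERNAL,cv2.CHAIN_APPROX_NONE)[0]:
        if cv2.contourArea(b)>50: print(cv2.boundingRect(b),cv2.minEnclosingCircle(onplane(c,b.reshape(-1,2),157)[:,:2].astype(np.float32)))
i=load('s7')['img'][130:280,260:420]; cv2.imwrite('pics/s7z.png',cv2.resize(i,None,fx=4,fy=4)[:,:,::-1])
E
```

```text
t: 8.98
eef_pos: [543.8, 129.9, 384.4]
tcp_rot: [-3.141, -0.004, -0.111]
ft_force: [-0.2, 0.3, 0.3]
opening: 0.95
(316, 178, 34, 30) ((545.7750854492188, 129.1626739501953), 31.665416717529297)
```

View pics/s7z.png

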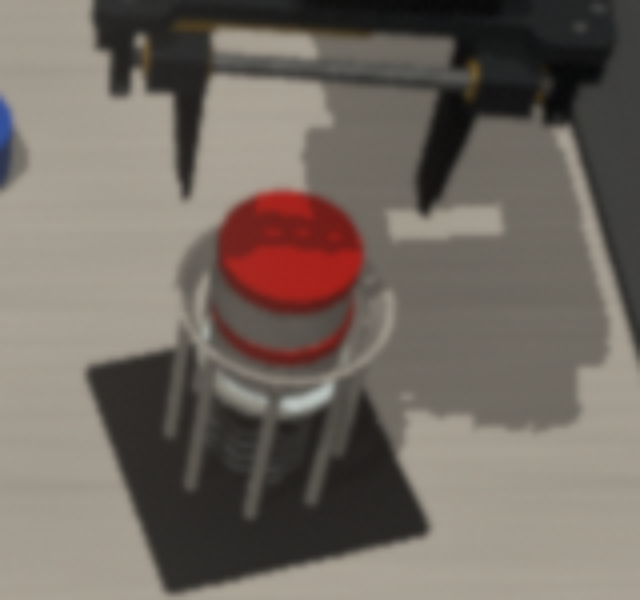

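View pics/w7.png

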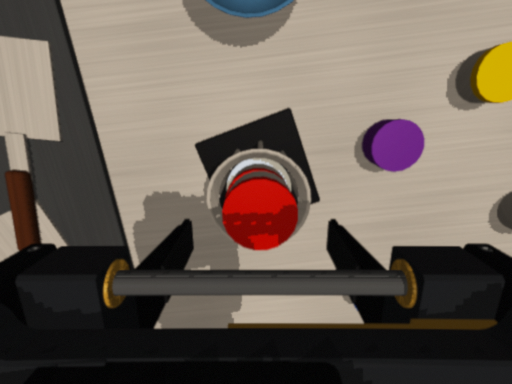

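The tin stands upright and alone on the pile at about (546,129), with its lid at (261,210) in the wrist view. I'll close the fingers partly (43 mm over their backs, inside the 74 mm bore) and push down slowly.

```bash
python3 -m pendant '[{"x":0.01,"y":0,"z":0,"rx":0,"ry":0,"rz":0,"jaw":0.2},{"x":0.01,"y":0,"z":0,"rx":0,"ry":0,"rz":0,"jaw":0.2},{"x":0.01,"y":0,"z":0,"rx":0,"ry":0,"rz":0,"jaw":0.2},{"x":0.01,"y":0,"z":0,"rx":0,"ry":0,"rz":0,"jaw":0.2},{"x":0.01,"y":0,"z":0,"rx":0,"ry":0,"rz":0,"jaw":0.2},{"x":0.01,"y":0,"z":0.08,"rx":0,"ry":0,"rz":0,"jaw":0.2},{"x":0.01,"y":0,"z":0.15,"rx":0,"ry":0,"rz":0,"jaw":0.2},{"x":0.01,"y":0,"z":0.2,"rx":0,"ry":0,"rz":0,"jaw":0.2},{"x":0.01,"y":0,"z":0.22,"rx":0,"ry":0,"rz":0,"jaw":0.2},{"x":0.01,"y":0,"z":0.22,"rx":0,"ry":0,"rz":0,"jaw":0.2}]' && python3 -m pendant '[{"x":0,"y":0,"z":0.015,"rx":0,"ry":0,"rz":0,"jaw":0.2},{"x":0,"y":0,"z":0.03,"rx":0,"ry":0,"rz":0,"jaw":0.2},{"x":0,"y":0,"z":0.045,"rx":0,"ry":0,"rz":0,"jaw":0.2},{"x":0,"y":0,"z":0.06,"rx":0,"ry":0,"rz":0,"jaw":0.2},{"x":0,"y":0,"z":0.07,"rx":0,"ry":0,"rz":0,"jaw":0.2},{"x":0,"y":0,"z":0.08,"rx":0,"ry":0,"rz":0,"jaw":0.2},{"x":0,"y":0,"z":0.08,"rx":0,"ry":0,"rz":0,"jaw":0.2}]'
python3 - <<'E'
from h import *
grab('scene','s8')
i=load('s8')['img'][130:280,260:420]; cv2.imwrite('pics/s8z.png',cv2.resize(i,None,fx=4,fy=4)[:,:,::-1])
E
```

```text
t: 10.32
eef_pos: [545.3, 129.6, 349.0]
tcp_rot: [3.141, 0.0, -0.111]
ft_force: [0.2, -0.1, -0.2]
opening: 0.202
t: 11.2
eef_pos: [545.2, 129.6, 337.0]
tcp_rot: [3.141, 0.001, -0.111]
ft_force: [-0.7, -0.3, -0.2]
opening: 0.197
```

View pics/s8z.png

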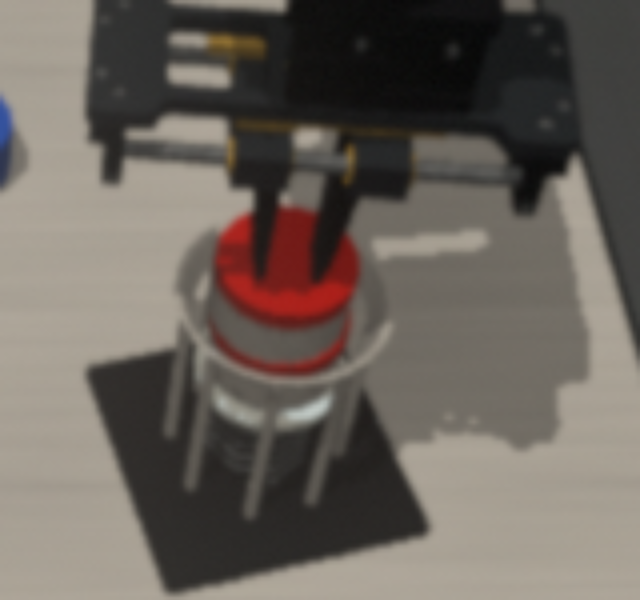

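The tin has sunk about 10 mm and is still level, with both fingers bearing on the middle of the lid. I'll go on.

```bash
python3 -m pendant '[{"x":0,"y":0,"z":0.02,"rx":0,"ry":0,"rz":0,"jaw":0.2},{"x":0,"y":0,"z":0.04,"rx":0,"ry":0,"rz":0,"jaw":0.2},{"x":0,"y":0,"z":0.06,"rx":0,"ry":0,"rz":0,"jaw":0.2},{"x":0,"y":0,"z":0.08,"rx":0,"ry":0,"rz":0,"jaw":0.2},{"x":0,"y":0,"z":0.1,"rx":0,"ry":0,"rz":0,"jaw":0.2},{"x":0,"y":0,"z":0.12,"rx":0,"ry":0,"rz":0,"jaw":0.2},{"x":0,"y":0,"z":0.14,"rx":0,"ry":0,"rz":0,"jaw":0.2},{"x":0,"y":0,"z":0.15,"rx":0,"ry":0,"rz":0,"jaw":0.2},{"x":0,"y":0,"z":0.15,"rx":0,"ry":0,"rz":0,"jaw":0.2}]'; python3 -m pendant '[{"x":0,"y":0,"z":0.01,"rx":0,"ry":0,"rz":0,"jaw":0.2},{"x":0,"y":0,"z":0.015,"rx":0,"ry":0,"rz":0,"jaw":0.2},{"x":0,"y":0,"z":0.015,"rx":0,"ry":0,"rz":0,"jaw":0.2}]'
```

```text
t: 12.38
eef_pos: [545.4, 129.6, 314.5]
tcp_rot: [3.142, -0.0, -0.111]
ft_force: [0.0, -0.7, -0.4]
opening: 0.198
t: 12.75
eef_pos: [545.3, 129.7, 312.5]
tcp_rot: [-3.142, -0.0, -0.111]
ft_force: [-0.1, 0.2, 1.1]
opening: 0.201
```

```bash
python3 -m pendant '[{"x":0,"y":0,"z":0.005,"rx":0,"ry":0,"rz":0,"jaw":0.2},{"x":0,"y":0,"z":0.01,"rx":0,"ry":0,"rz":0,"jaw":0.2},{"x":0,"y":0,"z":0.01,"rx":0,"ry":0,"rz":0,"jaw":0.2}]'
```

```text
t: 13.12
eef_pos: [545.3, 129.6, 311.3]
tcp_rot: [-3.142, -0.001, -0.111]
ft_force: [-0.5, 0.1, 5.1]
opening: 0.202
```

The tool is at 311.3 mm, as computed for the stop, and the force holds at 5 N, so the carrier is at its lower stop. I'll retract straight up.

```bash
python3 -m pendant '[{"x":0,"y":0,"z":-0.02,"rx":0,"ry":0,"rz":0,"jaw":0.2},{"x":0,"y":0,"z":-0.1,"rx":0,"ry":0,"rz":0,"jaw":0.2},{"x":0,"y":0,"z":-0.4,"rx":0,"ry":0,"rz":0,"jaw":0.2},{"x":0,"y":0,"z":-0.7,"rx":0,"ry":0,"rz":0,"jaw":0.2},{"x":0,"y":0,"z":-0.8,"rx":0,"ry":0,"rz":0,"jaw":0.2},{"x":0,"y":0,"z":-0.8,"rx":0,"ry":0,"rz":0,"jaw":0.2},{"x":0,"y":0,"z":-0.8,"rx":0,"ry":0,"rz":0,"jaw":0.2},{"x":0,"y":0,"z":-0.8,"rx":0,"ry":0,"rz":0,"jaw":0.2}]'
python3 - <<'E'
from h import *
grab('scene','s9');grab('wrist','w9')
for n in ('s9','w9'):
  c=load(n);h=cv2.cvtColor(c['img'],cv2.COLOR_RGB2HSV)
  m=cv2.inRange(h,(0,170,60),(5,255,255))|cv2.inRange(h,(174,170,60),(180,255,255))
  for b in cv2.findContours(m,cv2.RETR_EXTERNAL,cv2.CHAIN_APPROX_NONE)[0]:
        if cv2.contourArea(b)>50: print(n,cv2.boundingRect(b),cv2.minEnclosingCircle(onplane(c,b.reshape(-1,2),121)[:,:2].astype(np.float32)))
i=load('s9')['img'][130:280,260:420]; cv2.imwrite('pics/s9z.png',cv2.resize(i,None,fx=4,fy=4)[:,:,::-1])
E
```

```text
t: 14.12
eef_pos: [545.3, 129.6, 429.6]
tcp_rot: [3.141, 0.002, -0.111]
ft_force: [-1.1, -0.6, 0.5]
opening: 0.205
s9 (313, 192, 34, 28) ((545.526123046875, 129.76943969726562), 30.879884719848633)
w9 (231, 155, 58, 60) ((546.4774780273438, 130.99485778808594), 33.68448257446289)
```

View pics/s9z.png

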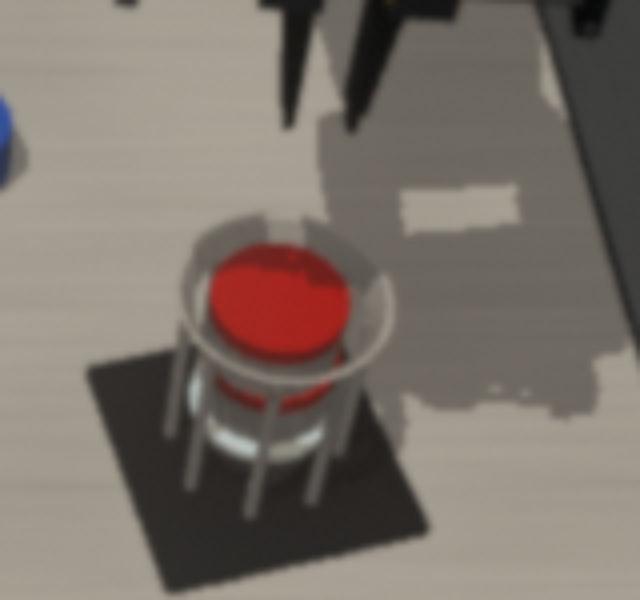

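View pics/w9.png

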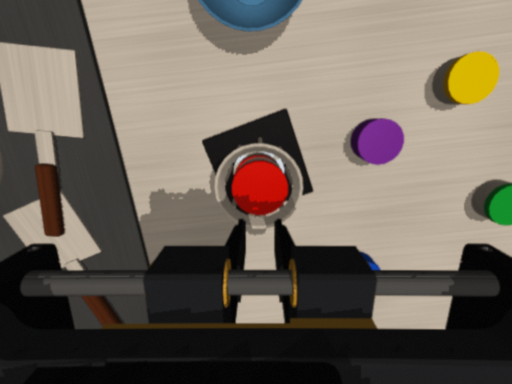

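The new tin is down, with its lid inside the collar at about (330,206) in the scene view. That is nearly the same blob box the pile lid had at the start, and the radius at z = 121 mm is 30.9 mm against a true 31 mm. The carrier is low and the gripper is well clear. I'm handing the job in.

Run:
```python
from h import *
s=env.state(); print(s['t'],s['ft_force'],abs(s['qvel']).max()); print(env.job_done())
```

```text
14.225 [ 0.09632353 -0.6046545   0.05898113] 0.004832769822817286
the job is handed in; nothing more can be done
None
```

The loose red tin is down in the dispenser on top of the pile tin, and I handed the job in at t = 14.2 s; no verdict is reported back. I gripped it by its lid and lowered it onto the pile until the wrist force showed contact. After letting go, I pushed it down with partly closed fingers. The push ended at about 5 N with the tool at 311.3 mm, where I had worked out the lower stop to be, and I then retracted about 118 mm straight up.

**Last checks:** The scene camera puts the new lid at (545.5, 129.8) mm, within 2 mm of the rim centre I measured at (544, 130). Taken at 4 mm below the rim, the lid's radius comes out at 30.9 mm against a true 31 mm, so the depth is right. The tin looks level, it stayed down after I let go, and the robot touches nothing.

**Disagreements:**
- The wrist camera gave (546.5, 131.0) mm and a radius of 33.7 mm for the same lid. That outline probably took in part of the pile tin's lid, but the centres still agree within 2 mm.
- The very first move call was refused because its rows left out some keys. Nothing moved and it did no harm.

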